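# Snap the flap shut, tuck the cover under it, hold it flat

### The arm

A 6-joint arm with a two-finger parallel gripper is mounted at the origin on a cart in front of the work surface, level with it; the furniture and walls round the work are solid. World frame = base frame: x ahead of the robot, y to its left, z up, the work surface at z = 0. Lengths are in mm, angles in rad, forces in N, time in s.
With the tool pointing down it reaches from about 250 to 800 mm from the base axis. Payload 3.9 kg.
Tool frame: the origin (TCP) lies at the very end of the fingers, on their centre line; the grasp point (between the pads) lies 19 mm behind it; z points along the fingers, y is the line along which they close (so a half turn about z gives the same grasp; the last joint's range is limited). The gripper opens to 85 mm and grips with 20 to 120 N. Pads are 22 mm wide; open, the fingers measure 114 mm over their backs; the gripper's body (76 mm by 85 mm) begins 54 mm behind the grasp point. The pads swing forward as they close: fully open they stand 13 mm farther back than shut.
Start: joints at [1.259, 0.26, -0.138, 1.173, 0, 1.571], TCP at [161.051, 499.678, 231.304] pointing down, gripper open.
Joint ranges: [-2.78, 2.78], [-0.83, 1.72], [-1.28, 1.37], [-1.9, 2.12], [-1.57, 1.48], [-3.14, 3.14]. Speed limits (rad/s): [2.57, 2.57, 3.14, 3.14, 3.14, 3.14].

### API

Orientations are given as a unit quaternion [x, y, z, w].
In Python, from rig import arm gives the robot as it stands.
- The arm moves only by the tool play_rows, never from a script. Its argument "increments" is text: rows parted by semicolons, each of 4 numbers parted by spaces: the shift along the tool's x, y, z in m, then the turn about the tool's z in degrees. In form: tx ty tz turn; .... A call has 1 to 5 rows; each row is the pose to reach, as a shift and turn from the pose commanded when the call began, along the tool's axes at that moment; what a row does not reach only later rows make up. A row lasts 1/8 s, in which the tool goes at most 62.5 mm and 10.7 degrees, less where a joint would pass 70% of its speed; a pose out of reach is approached as far as the arm can. A call with a gripper value outside its range is refused whole. "gripper" is the finger opening in m, from 0 to 0.0854, set as the call begins (left out, the last holds). The fingers move at their own pace and stop on an object; "newtons" is the grip in N (left out, the last holds). Time passes only in rows, so rows that repeat a pose let the fingers close. It gives the time, the measured TCP pose, the force, the opening and the grip force at its end, in the units of the state.
- arm.get_obs(): the state, without advancing time (a new reading comes with each control period).
- arm.camera(name): name is "scene" or "side" or "wrist"; returns a dict with "frame" (400x640x3 uint8, red, green, blue), "fov_y" (degrees; the focal length in pixels is half the picture's height over the tangent of half this angle, whatever the lens; pixels are square), "cx", "cy" (the principal point, pixels), "R" (3x3) and "t" (3): a world point X has camera coordinates R X + t; the wrist camera has in their place "hand_eye" (4x4, takes a point from camera to tool coordinates, whose origin is the TCP and whose axes are the flange's). Camera axes: x right, y down, z forward; pixel columns grow to the right and rows downward; lengths in mm; the calibration is good to about 2 mm. A picture is of the moment at which its call begins: read the wrist's pose just before it. There is no depth.
- arm.hand_in(): hands the job in; it is judged then, once.
The state is a dict: "time": time; "joint_positions": joint angles; "qd": joint speeds; "joint_torque": joint torques, N m; "position": TCP position; "ee_rot": TCP orientation; "force": force on the tool from outside, world axes, zero at the start; "torque": the same for the moment, N m; "grip_width": finger opening in mm; "finger_force": force on a finger pad.
Only numpy, scipy, OpenCV 4.12 (cv2) and the standard library are available. Lean on these libraries where they do the work, as an engineer would, in place of code of your own. Each camera call takes 0.05 s, during which the arm holds its last target. There are 200 camera calls.

### The job

On the grey controller housing, first press the raised blue flap down until it snaps shut past its catches. Then take the aluminium cover by its black grip, slide its far edge well under the flap, straight and centred, without lifting the flap again, press the cover down flat on the housing against the two sprung brass plungers, and finish while still holding it pressed flat (a colleague will drive the screws). Leave the rover, the tape roll and the small wheel where they are.

Things in the scene. Friction and masses are not known exactly. Their poses are not given: they have to be found in the camera images.
- housing: Grey controller housing, fixed to the table, 136 mm wide (y); origin at table level under it; x points from its front deck to the flap's hinge. Its flat top (the seat for the cover) is 40 mm above the table, from x = -62 to +68 mm, with an open bay at x = -18 to +20 mm. At x = +68 mm a 9 mm high block is the cover's back stop. Black catch posts, 19 mm high, at x = +36, y = +-60 to 67 mm.
- flap_lip (a point): Front end of the blue flap's flat part, middle of its underside, 46 mm from the hinge. Flap: 112 mm wide, 3 mm thick, hinged along y at x = 73 mm, 50.5 mm above the table in the housing's frame. Shut, it is level, this point at x = 27 mm, 9 mm above the seat: the cover (4 mm thick) slides into this gap from the front. Ahead of it a 10 mm lip flares up by 6 mm.
- flap (a joint): Hinge of the blue flap (rad): 0 = shut and level on its stop, grows as it is raised; starts at 0.5 to 0.8, stays where it is left. Below about 0.3 its sides meet two sprung steel balls on the catch posts: 5 to 8 N straight down on its middle near the front snaps it past them to 0, where they hold it; lifting it out takes some newtons too.
- plunger_left (a joint): Sprung brass plunger of 10 mm diameter in the housing's front deck, at x = -27, y = +28 mm of the housing: 0 = standing 4 mm above the seat, grows as it is pressed (m), 0.004 = level with the seat. Its spring pushes up with 0.9 N at 0 and 2.1 N at 0.004.
- plunger_right (a joint): The same at y = -28 mm.
- cover_grip (a point): Centre of the cover's black grip: an upright rib 44 mm long (cover's x), 12 mm thick (y), 36 mm high, standing on the 4 mm plate; this point is 22 mm above the plate's underside. The cover is loose, about 0.15 kg, starts flat on the table; plate 104 mm (x) by 92 mm (y), its middle 22 mm ahead of the grip's centre. Axes: x towards the edge to be tucked, z up.
- cover_edge (a point): Middle of the cover's bare far edge (the one to be tucked), half-way through the 4 mm plate; 74 mm ahead of (+x) and 20 mm below the grip's centre. Same axes.
- cover_front (a point): Middle of the cover's front edge (with two dark screw holes near its corners), half-way through the plate; 30 mm behind and 20 mm below the grip's centre. Same axes.
- cover: The same cover; origin at the middle of the plate's underside, same axes.
- rover: Small wheeled robot of white plates, 114 x 162 x 55 mm, loose on the table: leave alone.
- tape: Roll of black tape, 57 x 54 x 19 mm, loose on the table: leave alone.
- wheel: Small black-tyred wheel with a white hub, 43 mm across, 17 mm high, lying flat, loose on the table: leave alone.

How it is judged (in metres and radians):
On the way, in this order (a step that is already met when the one before it is completed fails the run):
1. the flap is pressed shut past its catches (value of joint flap below 0.04 rad), for 0.2 s.
2. the cover is lifted clear of the table (height (world z) of each of cover_edge, cover_front above 0.03 m), for 0.1 s.
3. the cover's far edge is under the flap (x of cover_edge in the frame of housing above 0.042 m and z of cover_edge in the frame of housing between 0.039 and 0.0505 m and y of cover_edge in the frame of housing between -0.02 and 0.02 m), for 0.1 s.
At the end, for the whole second after the job is handed in: Held by the robot: far edge 17 mm or more past the front of the flap's flat part, within 10 mm of centre and 0.1 rad of straight; cover flat on the seat within 1.7 mm, both plungers in by 2.8 mm; flap under 0.03 rad; fingers bear with over 2 N, cover on housing over 4 N; at rest (x of cover_edge in the frame of housing above 0.044 m and y of cover_edge in the frame of housing between -0.01 and 0.01 m and z of each of cover_edge, cover_front in the frame of housing below 0.0437 m and angle between the x axis of cover and the x axis of housing, either way round below 0.1 rad and value of joint each of plunger_left, plunger_right above 0.0028 m and value of joint flap below 0.03 rad and contact force between the fingers and cover above 2 N and contact force between cover and housing above 4 N and linear speed of cover below 0.02 m/s); the arm keeps its last pose, push and grip.
It fails at once if the flap is raised (over 0.1 rad) while the cover is lifted off the table (value of joint flap above 0.1 rad and height (world z) of cover_edge above 0.03 m).
It fails at once if a bystander is moved by more than 20 mm (distance of any of rover, tape, wheel from where it was at the start of the episode above 0.02 m).
It also fails if it takes over 43 s, if anything falls off the work surface, if the arm or the gripper's body presses on something with over 40 N, if the wrist force passes 120 N, or if a joint passes its speed limit or range.

## Working session

There is one attempt and no reset: what is moved stays moved. The work goes in short steps, Python scripts to look and compute and a tool call to move; the robot and the scene stay as the last step left them, time stands still between calls to the robot, and variables do not carry over. Pictures are saved under pics/ and viewed, at most 10 in all, crops included, and the job is handed in when it is done.

Besides the shell and the picture viewer there is one more tool, called after "Request:" as a command line: name --argument value ..., lists and objects as JSON in quotes. play_rows: Moves the arm, as the interface text tells. Its arguments: {"type":"object","properties":{"increments":{"type":"string"},"gripper":{"type":"number"},"newtons":{"type":"number"}},"required":["increments"]}

```bash
mkdir -p pics; cat > h.py <<'E'
import numpy as np, cv2, json
from rig import arm
from scipy.spatial.transform import Rotation as Ro
def shot(n,tag):
    o=arm.get_obs(); c=arm.camera(n); cv2.imwrite(f'pics/{tag}.png',c['frame'][:,:,::-1])
    f=200/np.tan(np.radians(c['fov_y'])/2)
    if 'R' in c: R=np.array(c['R']);t=np.array(c['t'])
    else:
        H=np.array(c['hand_eye']);T=np.eye(4);T[:3,:3]=Ro.from_quat(o['ee_rot']).as_matrix();T[:3,3]=o['position']
        M=np.linalg.inv(T@H);R=M[:3,:3];t=M[:3,3]
    d=dict(f=float(f),cx=float(c['cx']),cy=float(c['cy']),R=R.tolist(),t=t.tolist());json.dump(d,open(f'pics/{tag}.json','w'))
    return c['frame'],d
def load(tag): return cv2.imread(f'pics/{tag}.png')[:,:,::-1],json.load(open(f'pics/{tag}.json'))
def onz(d,uv,z):
    R=np.array(d['R']);t=np.array(d['t']);uv=np.atleast_2d(uv).astype(float)
    r=np.c_[(uv[:,0]-d['cx'])/d['f'],(uv[:,1]-d['cy'])/d['f'],np.ones(len(uv))]@R
    C=-R.T@t; return C+r*((z-C[2])/r[:,2])[:,None]
def proj(d,X):
    c=np.atleast_2d(X)@np.array(d['R']).T+np.array(d['t']);return c[:,:2]/c[:,2:]*d['f']+[d['cx'],d['cy']]
E
python3 - <<'E'
from h import *
ims=[]
for n in("scene","side","wrist"):
    f,d=shot(n,n+'0');print(n,d['f'],d['cx'],d['cy'],-np.array(d['R']).T@np.array(d['t']))
o=arm.get_obs();print(o['time'],o['position'],o['ee_rot'],o['grip_width'])
E
```

```text
scene 381.11583448552 323.69275548541316 200.22989696463597 [ 232.81484691 -620.93614014  579.18530932]
side 396.13121589996797 319.46011330348784 200.45220411893277 [270.93822307 727.75190356 463.27395521]
wrist 277.87969512626427 323.33602636871524 203.85816910947977 [ 91.93637876 521.65547707 372.77890155]
0.15 [160.88924645 499.2183684  230.64024881] [ 1.55257578e-01  9.87873736e-01 -7.44527571e-04 -1.06608380e-04] 85.40445244118568
```

View pics/scene0.png

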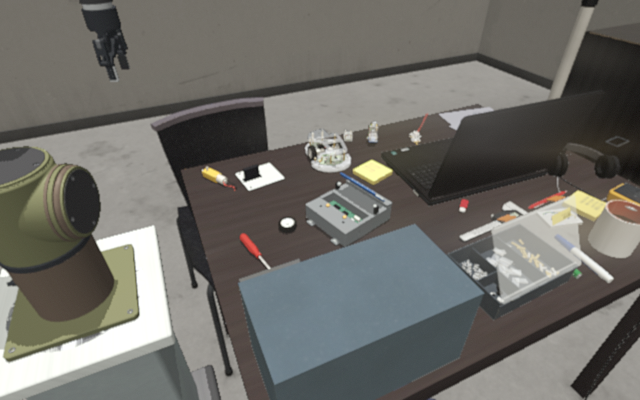

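View pics/side0.png

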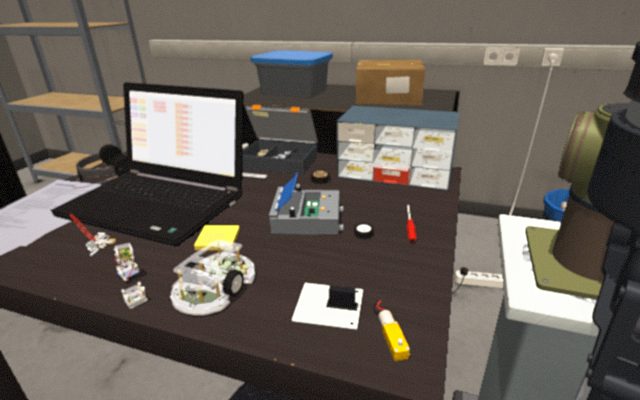

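The side view shows the housing at (305,210) with the flap raised at (288,190). The cover is at (328,305), the wheel at (364,231), the tape at (320,176) and the rover at (215,280). Next I'll look at these closer.

```bash
python3 - <<'E'
from h import *
a=load('scene0')[0];b=load('side0')[0];w=load('wrist0')[0]
r=lambda im,x,y,W,H,s:cv2.resize(im[y:y+H,x:x+W],None,fx=s,fy=s,interpolation=cv2.INTER_CUBIC)
top=np.hstack([r(a,295,170,100,75,4),r(b,260,170,100,75,4)])
bot=np.hstack([r(b,280,270,100,75,4),cv2.resize(w,(400,250)) if 0 else np.vstack([cv2.resize(w,(400,250)),np.zeros((50,400,3),np.uint8)])])
cv2.imwrite('pics/c1.png',np.vstack([top,bot])[:,:,::-1])
for n,pts in dict(side0=[(293,320),(361,327),(308,284),(363,291),(364,231)],scene0=[(236,176),(287,224)]).items():
    print(n,onz(load(n)[1],pts,4).round(0).tolist())
E
```

```text
side0 [[474.0, 303.0, 4.0], [368.0, 285.0, 4.0], [482.0, 214.0, 4.0], [385.0, 203.0, 4.0], [428.0, 13.0, 4.0]]
scene0 [[375.0, 270.0, 4.0], [431.0, 22.0, 4.0]]
```

View pics/c1.png

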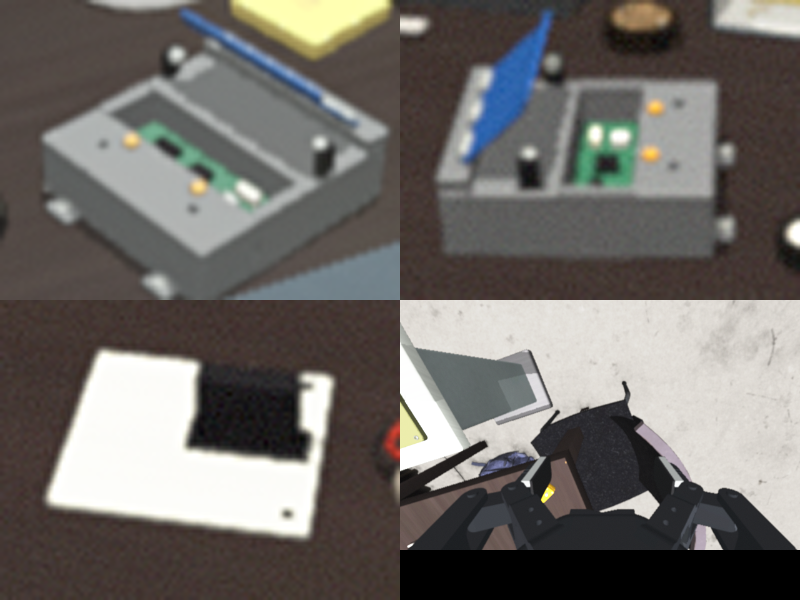

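The crop shows the brass plungers at scene (328,205),(345,217) and side (324,197),(322,208). The cover's grip sits towards robot -x; its bare edge is at the left in the side view (+x world).

```bash
python3 - <<'E'
from h import *
s=load('scene0');d=load('side0')
for nm,(im,c),box in(('scene',s,(300,185,395,235)),('side',d,(262,170,345,240))):
    x0,y0,x1,y1=box;h=cv2.cvtColor(np.ascontiguousarray(im[y0:y1,x0:x1]),cv2.COLOR_RGB2HSV)
    m=cv2.inRange(h,(8,90,120),(28,255,255));n,_,st,ce=cv2.connectedComponentsWithStats(m)
    for i in range(1,n):
        if st[i,4]>3: p=ce[i]+[x0,y0];print(nm,'brass',p.round(1),st[i,4],onz(c,p,43.5).round(1)[0])
    m=cv2.inRange(h,(100,120,60),(125,255,255));q=cv2.findContours(m,0,2)[0];q=max(q,key=cv2.contourArea).reshape(-1,2)+[x0,y0]
    print(nm,'flap',cv2.approxPolyDP(q,2,True).reshape(-1,2).tolist())
# housing top corners from panel
sc=np.array([[44,137],[203,254],[387,130]])/4+[295,170]
sd=np.array([[717,80],[717,193],[445,193]])/4+[160,170]
print(onz(s[1],sc,40).round(0).tolist());print(onz(d[1],sd,40).round(0).tolist())
# cover
im=d[0][270:345,280:380];m=cv2.inRange(np.ascontiguousarray(im),(150,150,150),(255,255,255))
q=max(cv2.findContours(m,0,2)[0],key=cv2.contourArea);q=cv2.convexHull(q)
a=cv2.approxPolyDP(q,2.5,True).reshape(-1,2)+[280,270];print(a.tolist(),onz(d[1],a,4).round(0).tolist())
# grip top (z=40): panel corners
g=np.array([[197,366],[300,373],[297,458],[187,447]])/4+[280,195]
print(onz(d[1],g[:2],40).round(0).tolist(),onz(d[1],g[2:],4).round(0).tolist())
E
```

```text
scene brass [327.3 205. ] 7 [523.9   1.5  43.5]
scene brass [344.1 216.3] 7 [540.3 -50.8  43.5]
scene flap [[359, 185], [374, 194]]
side brass [319.4 173.4] 66 [ 591.1 -166.    43.5]
side brass [323.5 196.5] 12 [538.9 -43.9  43.5]
side brass [322.4 208.1] 11 [523.5   9.5  43.5]
side flap [[297, 173], [284, 186], [277, 209], [290, 197]]
[[483.0, 29.0, 40.0], [520.0, -99.0, 40.0], [665.0, -49.0, 40.0]]
[[516.0, -94.0, 40.0], [477.0, 35.0, 40.0], [616.0, 77.0, 40.0]]
[[304, 284], [362, 289], [357, 327], [292, 320]] [[489.0, 216.0, 4.0], [388.0, 198.0, 4.0], [374.0, 287.0, 4.0], [476.0, 304.0, 4.0]]
[[430.0, 250.0, 40.0], [390.0, 241.0, 40.0]] [[388.0, 251.0, 4.0], [432.0, 259.0, 4.0]]
```

```bash
cat >> h.py <<'E'
HO=np.array([558,-13.5]);HY=16.7
def hw(x,y,z):
    a=np.radians(HY);return np.array([HO[0]+x*np.cos(a)-y*np.sin(a),HO[1]+x*np.sin(a)+y*np.cos(a),z])
def wh(P):
    a=np.radians(HY);d=np.array(P)[:2]-HO;return np.array([d[0]*np.cos(a)+d[1]*np.sin(a),-d[0]*np.sin(a)+d[1]*np.cos(a),P[2]])
def go(P,yd):  # yd: wanted world angle of tool y
    o=arm.get_obs();R=Ro.from_quat(o['ee_rot']).as_matrix();a=np.degrees(np.arctan2(R[1,1],R[0,1]))
    print('t',round(o['time'],2),'pos',o['position'].round(1) if hasattr(o['position'],'round') else o['position'],'yaw',a.round(1),'tilt',R[:,2].round(3),'F',np.round(o['force'],1),'w',o['grip_width'])
    print('shift m',(R.T@(np.array(P)-o['position'])/1000).round(4),'turn',round(-((yd-a+180)%360-180),1))
E
python3 - <<'E'
from h import *
d=load('side0')[1];s=load('scene0')[1]
for th in(.5,.6,.7,.8):
    L=[];
    for u,v in((56,7.5),(46,1.5)):
        x=73-(u*np.cos(th)-v*np.sin(th));z=50.5+u*np.sin(th)+v*np.cos(th);L+=[hw(x,56,z),hw(x,-56,z)]
    print(th,proj(d,L).round(0).tolist(),proj(s,L).round(0).tolist())
print(hw(42,0,120));go(hw(42,0,120),106.7)
E
```

```text
0.5 [[296.0, 197.0], [300.0, 175.0], [293.0, 201.0], [298.0, 179.0]] [[336.0, 175.0], [371.0, 197.0], [338.0, 178.0], [373.0, 199.0]]
0.6 [[294.0, 195.0], [299.0, 173.0], [292.0, 199.0], [297.0, 177.0]] [[337.0, 173.0], [372.0, 194.0], [339.0, 176.0], [373.0, 197.0]]
0.7 [[292.0, 193.0], [297.0, 172.0], [291.0, 198.0], [296.0, 176.0]] [[338.0, 171.0], [374.0, 192.0], [339.0, 175.0], [374.0, 196.0]]
0.8 [[290.0, 192.0], [295.0, 170.0], [289.0, 197.0], [294.0, 175.0]] [[340.0, 169.0], [375.0, 190.0], [340.0, 173.0], [376.0, 194.0]]
[598.22854478  -1.43085817 120.        ]
t 0.15 pos [160.9 499.2 230.6] yaw 72.1 tilt [-0.    -0.001 -1.   ] F [-0.1  0.1  0.4] w 85.40445244118568
shift m [-0.5698 -0.3422  0.1112] turn -34.6
```

Request:
play_rows --increments "-0.11 -0.068 0 -7;-0.22 -0.136 0 -14;-0.28 -0.17 0 -21;-0.28 -0.17 0 -28;-0.28 -0.17 0 -34.6" --gripper 0

```text
time: 0.78
position: [366.4, 261.7, 231.3]
ee_rot: [-0.148, 0.989, 0.0, 0.0]
force: [0.9, 0.5, -0.0]
grip_width: 0.0
finger_force: 0.0
```

```bash
python3 -c "
from h import *
go(hw(42,0,120),106.7)"
```

```text
t 0.78 pos [366.4 261.7 231.3] yaw 107.0 tilt [ 0.  0. -1.] F [ 0.9  0.5 -0. ] w 0.00742565026706943
shift m [-0.1449 -0.3193  0.1113] turn 0.3
```

Request:
play_rows --increments "-0.025 -0.055 0 0;-0.05 -0.11 0 0;-0.08 -0.17 0.03 0;-0.11 -0.24 0.06 0;-0.14 -0.31 0.1 0"

```text
time: 1.4
position: [559.2, 42.0, 154.4]
ee_rot: [-0.145, 0.989, 0.0, 0.0]
force: [0.6, -0.0, 0.2]
grip_width: -0.1
finger_force: 0.0
```

```bash
python3 -c "
from h import *
go(hw(42,0,110),106.7)"
```

```text
t 1.4 pos [559.2  42.  154.4] yaw 106.7 tilt [ 0.001  0.    -1.   ] F [ 0.6 -0.   0.2] w -0.1394590346978344
shift m [-0.0249 -0.0528  0.0444] turn 0.0
```

Request:
play_rows --increments "0 0 0 0;0 0 0 0"

```text
time: 1.65
position: [557.1, 43.7, 154.6]
ee_rot: [-0.145, 0.989, 0.0, -0.001]
force: [-0.3, -0.1, 0.1]
grip_width: -0.0
finger_force: 0.0
```

```bash
python3 - <<'E'
from h import *
go(hw(42,0,110),106.7);shot('wrist','wrist1')
f,d=shot('side','side1')
im=load('wrist1')[0];cv2.imwrite('pics/c2.png',np.vstack([im,np.hstack([cv2.resize(f[160:260,240:380],(280,200)),np.zeros((200,360,3),np.uint8)])])[:,:,::-1])
E
```

```text
t 1.65 pos [557.1  43.7 154.6] yaw 106.7 tilt [-0.002  0.    -1.   ] F [-0.3 -0.1  0.1] w -0.02390887917147089
shift m [-0.0265 -0.0551  0.0445] turn 0.0
```

View pics/c2.png

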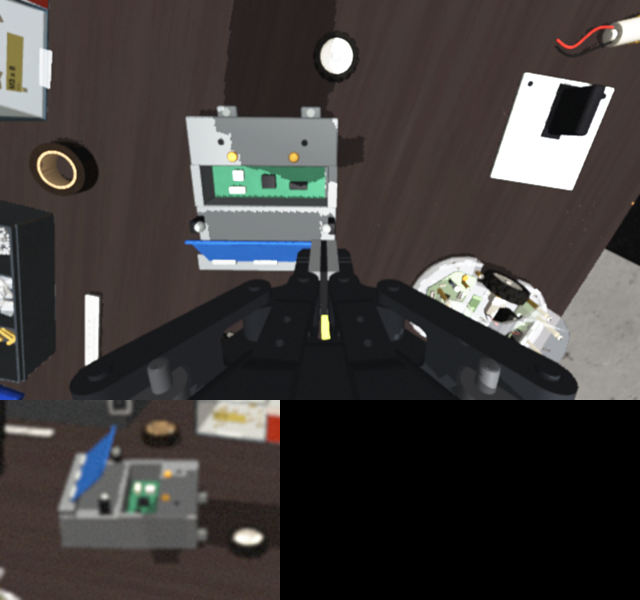

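The wrist view shows the plungers at (232,157) and (293,157). The cover is at (550,130), and the flap spans (188,243) to (310,250).

```bash
python3 - <<'E'
from h import *
im,c=load('wrist1')
h=cv2.cvtColor(np.ascontiguousarray(im),cv2.COLOR_RGB2HSV)
m=cv2.inRange(h,(8,110,120),(28,255,255));m[:145]=0;m[170:]=0;m[:,:215]=0;m[:,310:]=0
n,_,st,ce=cv2.connectedComponentsWithStats(m);ps=[]
for i in range(1,n):
    if st[i,4]>20: p=onz(c,ce[i],44)[0];ps.append(p);print(ce[i],p.round(1))
l,r=sorted(ps,key=lambda p:-p[1]);v=(l-r);a=np.arctan2(-v[0],v[1]);print('yaw',np.degrees(a),'len',np.hypot(*v[:2]),'O',((l+r)/2)[:2]+27*np.array([np.cos(a),np.sin(a)]))
m=cv2.inRange(np.ascontiguousarray(im),(170,170,170),(255,255,255));m[:,:480]=0;m[:60]=0;m[200:]=0
q=max(cv2.findContours(m,0,2)[0],key=cv2.contourArea);q=cv2.convexHull(q)
A=cv2.approxPolyDP(q,4,True).reshape(-1,2);print(A.tolist(),onz(c,A,4).round(1).tolist(),cv2.minAreaRect(onz(c,q.reshape(-1,2),4)[:,:2].astype(np.float32)))
hc=np.array([[187,118],[336,118]]);print(onz(c,hc,40).round(1).tolist())
print('wheel',onz(c,(336,56),17).round(0))
E
```

```text
[232.42105263 155.97368421] [539.2 -46.7  44. ]
[293.38461538 156.87179487] [524.1   6.2  44. ]
yaw 15.889177933429764 len 54.99878592617794 O [557.6172966  -12.81976076]
[[524, 73], [613, 88], [572, 189], [491, 177]] [[388.0, 196.1, 4.0], [374.9, 286.2, 4.0], [476.4, 301.4, 4.0], [489.7, 211.4, 4.0]] ((432.1777648925781, 248.69989013671875), (104.38362884521484, 92.76310729980469), 7.872867584228516)
[[518.8, -92.8, 40.0], [480.9, 33.2, 40.0]]
wheel [[429.  18.  17.]]
```

```bash
sed -i 's/^HO=.*/HO=np.array([557.7,-13.]);HY=16.4/' h.py; python3 -c "
from h import *
go(hw(42,0,110),106.4)"
```

```text
t 1.75 pos [557.3  44.6 155.6] yaw 106.8 tilt [ 0.  0. -1.] F [-0.2 -1.1 -0.2] w -0.06984056422589509
shift m [-0.0257 -0.0556  0.0456] turn 0.4
```

Request:
play_rows --increments "-0.012 -0.025 0.01 0.4;-0.0257 -0.0555 0.02 0.4;-0.0257 -0.0555 0.0456 0.4;-0.0257 -0.0555 0.0456 0.4;-0.0257 -0.0555 0.0456 0.4"

```text
time: 2.38
position: [598.4, -1.0, 110.6]
ee_rot: [-0.143, 0.99, -0.0, 0.001]
force: [-0.9, 0.5, 0.7]
grip_width: 0.2
finger_force: 0.0
```

Request:
play_rows --increments "0 0 0.012 0;0 0 0.022 0;0 0 0.032 0;0 0 0.04 0;0 0 0.04 0"

```text
time: 3.0
position: [597.7, -2.1, 68.3]
ee_rot: [-0.142, 0.99, 0.0, -0.001]
force: [0.5, 0.1, 0.1]
grip_width: -0.0
finger_force: 0.0
```

```bash
python3 -c "
from h import *
go(hw(40,0,52),106.4);print(wh(arm.get_obs()['position']))"
```

```text
t 3.0 pos [597.7  -2.1  68.3] yaw 106.3 tilt [-0.002  0.    -1.   ] F [0.5 0.1 0.1] w -0.046782412843452394
shift m [0.0014 0.0008 0.0163] turn -0.1
[41.41117968 -0.84587488 68.32017204]
```

Request:
play_rows --increments "0.001 0 0.006 0;0.001 0 0.012 0;0.001 0 0.016 0;0.001 0 0.016 0"

```text
time: 3.5
position: [597.2, -2.3, 52.9]
ee_rot: [-0.142, 0.99, 0.0, -0.0]
force: [0.0, 0.1, 0.5]
grip_width: -0.1
finger_force: 0.0
```

Request:
play_rows --increments "0 0 0.001 0;0 0 0.002 0;0 0 0.002 0"

```text
time: 3.88
position: [597.6, -2.3, 52.0]
ee_rot: [-0.142, 0.99, -0.0, 0.0]
force: [-1.8, 0.3, 4.5]
grip_width: 0.3
finger_force: 2.1
```

Request:
play_rows --increments "0 0 0.0015 0;0 0 0.0025 0;0 0 0.0025 0"

```text
time: 4.25
position: [597.7, -2.4, 51.6]
ee_rot: [-0.142, 0.99, -0.0, 0.001]
force: [-5.4, 0.6, 18.7]
grip_width: -0.0
finger_force: 8.9
```

Request:
play_rows --increments "0 0 -0.02 0;0 0 -0.06 0;0 0 -0.11 0;0 0 -0.11 0;0 0 -0.11 0"

```text
time: 4.88
position: [597.3, -2.3, 158.5]
ee_rot: [-0.142, 0.99, 0.0, -0.0]
force: [-1.1, 0.2, -0.5]
grip_width: -0.2
finger_force: 0.0
```

```bash
python3 - <<'E'
from h import *
G=np.array([432.2,249])-22*np.array([np.cos(np.radians(8.3)),np.sin(np.radians(8.3))]);print('grip',G)
go([*G,150],98.3)
f,d=shot('side','side2');g,_=shot('scene','scene2')
cv2.imwrite('pics/c3.png',np.hstack([cv2.resize(f[165:240,260:360],(400,300),interpolation=2),cv2.resize(g[170:245,295:395],(400,300),interpolation=2)])[:,:,::-1])
E
```

```text
grip [410.43043264 245.82416358]
t 4.88 pos [597.3  -2.3 158.5] yaw 106.3 tilt [-0.  0. -1.] F [-1.1  0.2 -0.5] w -0.1627083273095766
shift m [0.1095 0.2907 0.0086] turn 8.0
```

View pics/c3.png

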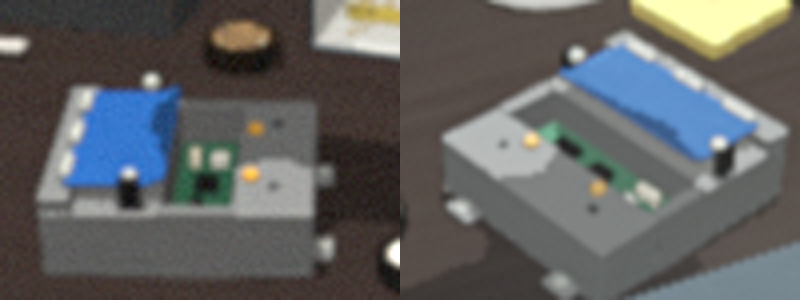

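The flap now lies level in both views, between the catch posts at (128,185) and (150,85), so it is shut. Next I go to the cover.

Request:
play_rows --increments "0.02 0.055 0 4;0.04 0.11 0 8;0.065 0.17 0 8;0.087 0.23 0 8;0.1095 0.2905 0.008 8" --gripper 0.06

```text
time: 5.6
position: [412.8, 241.6, 150.7]
ee_rot: [-0.072, 0.997, -0.0, -0.0]
force: [1.0, 1.1, -0.0]
grip_width: 59.6
finger_force: 0.0
```

Request:
play_rows --increments "0 0 0 0;0 0 0 0"

```text
time: 5.85
position: [414.0, 240.2, 150.8]
ee_rot: [-0.073, 0.997, -0.001, -0.001]
force: [0.5, -0.7, -0.1]
grip_width: 60.1
finger_force: 0.0
```

```bash
python3 - <<'E'
from h import *
go([410.4,245.8,60],98.3)
im,c=shot('wrist','wrist3')
m=cv2.inRange(np.ascontiguousarray(im),(165,165,165),(255,255,255))
q=max(cv2.findContours(m,0,2)[0],key=cv2.contourArea);q=cv2.convexHull(q)
A=cv2.approxPolyDP(q,4,True).reshape(-1,2);print(A.tolist(),onz(c,A,4).round(1).tolist(),cv2.minAreaRect(onz(c,q.reshape(-1,2),4)[:,:2].astype(np.float32)))
E
```

```text
t 5.85 pos [414.  240.2 150.8] yaw 98.4 tilt [-0.001 -0.001 -1.   ] F [ 0.5 -0.7 -0.1] w 60.07993500821784
shift m [0.0026 0.0062 0.0907] turn 0.1
[[639, 40], [524, 73], [325, 0], [639, 0]] [[227.5, 507.6, 4.0], [269.8, 412.3, 4.0], [238.5, 216.0, 4.0], [197.6, 492.9, 4.0]] ((246.80711364746094, 363.82012939453125), (59.61259078979492, 290.0506896972656), 8.402475357055664)
```

View pics/wrist3.png

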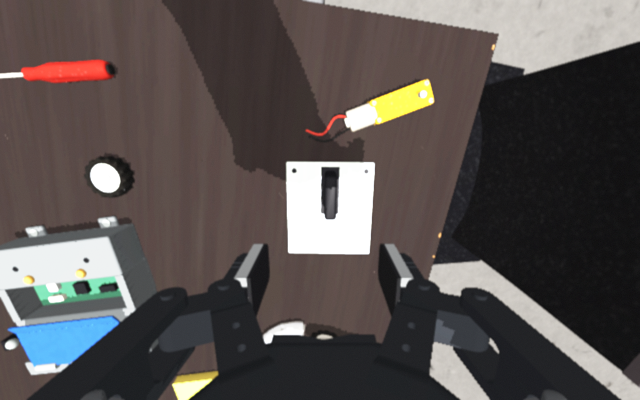

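The cover sits at (287–375, 162–254). The rib is at columns 322–339, centred between the open fingers.

```bash
python3 - <<'E'
from h import *
im,c=load('wrist3')
m=cv2.inRange(np.ascontiguousarray(im),(165,165,165),(255,255,255));m[:150]=0;m[265:]=0;m[:,:270]=0;m[:,390:]=0
q=max(cv2.findContours(m,0,2)[0],key=cv2.contourArea);q=cv2.convexHull(q).reshape(-1,2)
A=cv2.approxPolyDP(q,4,True).reshape(-1,2);P=onz(c,A,4);print(A.tolist(),P.round(1).tolist());r=cv2.minAreaRect(onz(c,q,4)[:,:2].astype(np.float32));print(r)
k=cv2.inRange(np.ascontiguousarray(im[165:225,315:350]),(0,0,0),(75,75,75));ys,xs=np.nonzero(k);print('rib px',xs.min()+315,xs.max()+315,ys.min()+165,ys.max()+165)
print('rib top far end',onz(c,[(330,218),(331,168)],40).round(1).tolist(), onz(c,[(331,168)],4).round(1).tolist())
go([410.4,245.8,60],98.3)
E
```

```text
[[373, 162], [369, 252], [288, 252], [286, 163]] [[373.9, 286.7, 4.0], [475.2, 302.2, 4.0], [488.8, 210.8, 4.0], [388.2, 197.4, 4.0]]
((432.1895446777344, 249.63009643554688), (105.2918930053711, 93.25883483886719), 7.927382946014404)
rib px 322 338 168 217
rib top far end [[428.9, 249.2, 40.0], [381.0, 242.7, 40.0]] [[386.5, 244.5, 4.0]]
t 5.9 pos [414.7 239.7 151. ] yaw 98.3 tilt [-0.001 -0.001 -1.   ] F [-0.2 -0.2  0.5] w 60.46188655072454
shift m [0.0033 0.0067 0.091 ] turn -0.0
```

Request:
play_rows --increments "0.0033 0.007 0.04 0;0.0033 0.007 0.08 0;0.0033 0.007 0.115 0;0.0033 0.007 0.125 0;0.0033 0.007 0.125 0" --gripper 0.045

```text
time: 6.52
position: [410.7, 246.0, 26.5]
ee_rot: [-0.072, 0.997, -0.0, -0.0]
force: [-0.1, -0.7, 0.6]
grip_width: 45.0
finger_force: 0.0
```

```bash
python3 - <<'E'
from h import *
go([410.4,246.2,8.5],98.1)
E
```

```text
t 6.53 pos [410.7 246.   26.5] yaw 98.2 tilt [-0.001 -0.001 -1.   ] F [-0.1 -0.7  0.6] w 45.00953719379032
shift m [0.0003 0.0002 0.018 ] turn 0.1
```

Request:
play_rows --increments "0 0 0.01 0;0 0 0.018 0;0 0 0.018 0;0 0 0.018 0"

```text
time: 7.02
position: [410.2, 247.1, 8.8]
ee_rot: [-0.073, 0.997, 0.0, 0.0]
force: [-0.4, -0.3, -1.1]
grip_width: 45.2
finger_force: 0.0
```

Request:
play_rows --increments "0 0 0 0;0 0 0 0;0 0 0 0;0 0 0 0;0 0 0 0" --gripper 0 --newtons 80

```text
time: 7.65
position: [410.5, 247.2, 9.0]
ee_rot: [-0.073, 0.997, 0.0, 0.0]
force: [-1.4, -0.6, 6.0]
grip_width: 10.8
finger_force: 78.8
```

Request:
play_rows --increments "0 0 -0.01 0;0 0 -0.03 0;0 0 -0.07 0;0 0 -0.11 -4;0 0 -0.14 -8.2"

```text
time: 8.28
position: [410.1, 247.0, 150.4]
ee_rot: [-0.145, 0.989, 0.0, 0.0]
force: [0.4, -0.4, -2.0]
grip_width: 10.5
finger_force: 78.0
```

Request:
play_rows --increments "0 0 0 0;0 0 0 0"

```text
time: 8.52
position: [409.4, 246.5, 147.8]
ee_rot: [-0.143, 0.99, -0.0, -0.001]
force: [0.8, 0.2, -1.9]
grip_width: 10.7
finger_force: 77.9
```

```bash
python3 - <<'E'
from h import *
im,c=shot('wrist','wrist4');go(hw(-66,0,130),106.4)
s,d=shot('side','side4')
cv2.imwrite('pics/c4.png',np.hstack([cv2.resize(im,(480,300)),cv2.resize(s[180:340,240:400],(300,300))])[:,:,::-1])
E
```

```text
t 8.57 pos [409.  246.3 147.3] yaw 106.5 tilt [-0.002 -0.001 -1.   ] F [-0.  -0.1 -2.2] w 10.665490448801455
shift m [-0.003  -0.2907  0.0175] turn 0.1
```

View pics/c4.png

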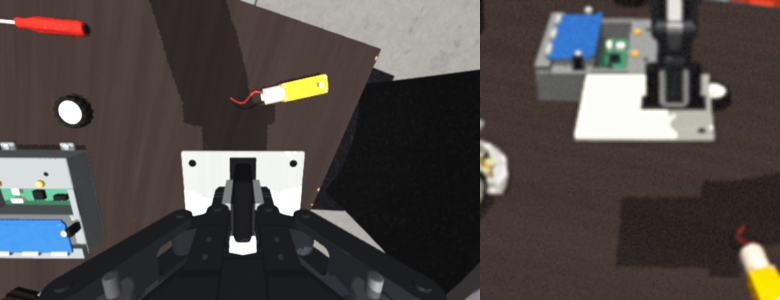

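The cover is held level. Its front edge runs at wrist row ~202 (full scale), columns 243–406.

```bash
python3 - <<'E'
from h import *
im,c=load('wrist4')
m=cv2.inRange(np.ascontiguousarray(im),(150,150,150),(255,255,255));m[:190]=0;m[280:]=0;m[:,:232]=0;m[:,416:]=0
pts=[]
for x in range(250,402,6):
    y=np.nonzero(m[:,x])[0]
    if len(y): pts.append((x,y[0]))
P=onz(c,pts,142.3);vx,vy,x0,y0=cv2.fitLine(P[:,:2].astype(np.float32),2,0,.01,.01).ravel();print('front line dir',np.degrees(np.arctan2(vy,vx)))
E=[]
for y in range(206,222,4):
    x=np.nonzero(m[y])[0];E.append(((x[0]+x[-1])/2,y));print(x[0],x[-1])
TCP=np.array([409.2,246.4]);a=np.radians(106.5)
tx=np.array([np.sin(a),-np.cos(a)])
ty=np.array([np.cos(a),np.sin(a)])
for q,z in((P,0),(onz(c,E,142.3),1)):
    r=q[:,:2]-TCP;print('ahead',(r@tx).mean().round(1),'left',(r@ty).mean().round(1), (r@ty).round(1) if z else '')
E
```

```text
front line dir -73.804115
242 405
242 405
242 405
242 404
ahead -30.2 left 1.5 
ahead -23.9 left 0.6 [0.6 0.6 0.6 0.4]
```

Request:
play_rows --increments "0 -0.05 0 0;0 -0.1 0 0;-0.001 -0.16 0 0;-0.002 -0.22 0 0.1;-0.003 -0.29 0.02 0.1"

```text
time: 9.25
position: [493.5, -22.6, 131.1]
ee_rot: [-0.143, 0.99, -0.0, 0.001]
force: [1.7, 0.7, -0.8]
grip_width: 11.3
finger_force: 78.3
```

Request:
play_rows --increments "0 0 0 0;0 0 0 0"

```text
time: 9.5
position: [491.4, -20.7, 130.2]
ee_rot: [-0.142, 0.99, 0.001, -0.002]
force: [-0.3, 0.7, -0.7]
grip_width: 10.6
finger_force: 78.7
```

```bash
python3 - <<'E'
from h import *
im,c=shot('wrist','wrist5');go(hw(-64,0,65),106.4)
cv2.imwrite('pics/c5.png',im[:,:,::-1])
E
```

```text
t 9.55 pos [491.6 -20.1 130.7] yaw 106.5 tilt [-0.002  0.001 -1.   ] F [ 0.   0.9 -0.1] w 10.921093227741059
shift m [-0.0015 -0.012   0.0656] turn 0.1
```

View pics/c5.png

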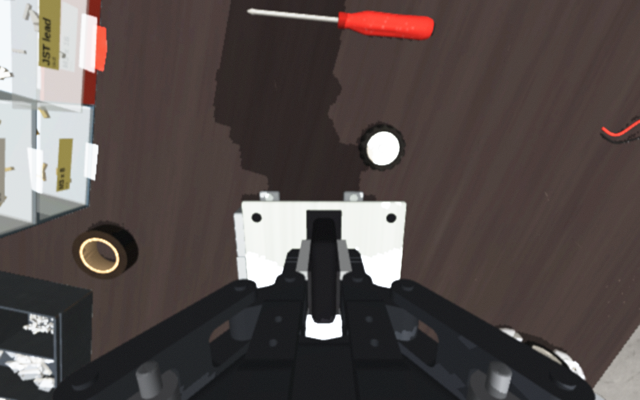

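The cover covers the housing's front, shifted about 12 mm to the right in the picture; I correct that and lower.

Request:
play_rows --increments "-0.0015 -0.0125 0.01 0.1;-0.0015 -0.0125 0.04 0.1;-0.0015 -0.0125 0.065 0.1;-0.0015 -0.0125 0.072 0.1;-0.0015 -0.0125 0.072 0.1"

```text
time: 10.18
position: [497.5, -31.9, 59.3]
ee_rot: [-0.143, 0.99, 0.0, -0.0]
force: [0.1, -0.5, -1.7]
grip_width: 11.1
finger_force: 78.7
```

Request:
play_rows --increments "0 0 0 0;0 0 0 0"

```text
time: 10.42
position: [498.5, -32.3, 60.4]
ee_rot: [-0.142, 0.99, -0.0, 0.001]
force: [0.7, -0.6, -1.9]
grip_width: 10.6
finger_force: 78.7
```

```bash
python3 - <<'E'
from h import *
go(hw(-64,-.5,51),106.4);print(wh(arm.get_obs()['position']))
im,c=shot('wrist','wrist6');s,d=shot('side','side6')
cv2.imwrite('pics/c6.png',np.hstack([im[180:330,220:420].repeat(2,0).repeat(2,1),cv2.resize(s[165:240,260:360],(400,300),interpolation=2)])[:,:,::-1])
E
```

```text
t 10.43 pos [498.5 -32.3  60.4] yaw 106.3 tilt [ 0.002 -0.    -1.   ] F [ 0.7 -0.6 -1.9] w 10.600742799703642
shift m [0.0018 0.0013 0.0094] turn -0.1
[-62.21280652  -1.80652939  60.41513861]
```

View pics/c6.png

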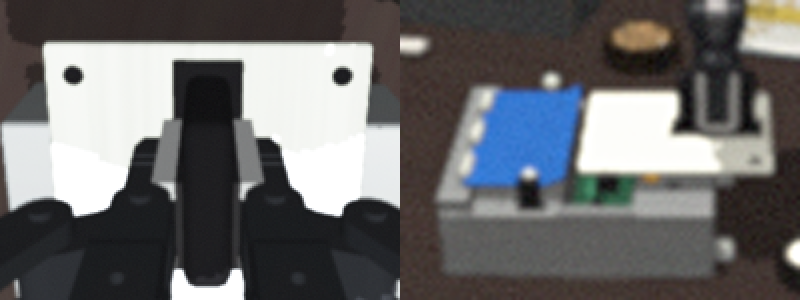

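The view is straight and the cover's edge lies just ahead of the flap's lip, at side (580,130) in the crop. Now lower onto the plungers.

Request:
play_rows --increments "0.002 0.0015 0.004 0;0.002 0.0015 0.008 0;0.002 0.0015 0.0095 0;0.002 0.0015 0.0095 0;0.002 0.0015 0.0095 0"

```text
time: 11.15
position: [494.9, -31.4, 50.0]
ee_rot: [-0.142, 0.99, 0.0, -0.0]
force: [-1.1, 0.3, 2.4]
grip_width: 10.7
finger_force: 79.1
```

```bash
python3 - <<'E'
from h import *
go(hw(-22,-.5,51),106.4);print(wh(arm.get_obs()['position']))
E
```

```text
t 11.15 pos [494.9 -31.4  50. ] yaw 106.3 tilt [-0.001  0.    -1.   ] F [-1.1  0.3  2.4] w 10.675279005627166
shift m [-0.0434 -0.0006 -0.001 ] turn -0.1
[-65.38396308   0.11319648  49.99924275]
```

Request:
play_rows --increments "-0.004 0 -0.001 0;-0.008 0 -0.001 0;-0.012 0 -0.001 0;-0.016 0 -0.001 0;-0.018 0 -0.001 0"

```text
time: 11.78
position: [513.1, -26.3, 51.0]
ee_rot: [-0.142, 0.99, -0.0, 0.0]
force: [-0.9, 0.5, 0.9]
grip_width: 10.8
finger_force: 79.1
```

```bash
python3 - <<'E'
from h import *
go(hw(-22,-.5,51),106.4);print(wh(arm.get_obs()['position']))
E
```

```text
t 11.78 pos [513.1 -26.3  51. ] yaw 106.3 tilt [ 0.  0. -1.] F [-0.9  0.5  0.9] w 10.833709073239955
shift m [-0.0245 -0.0003  0.    ] turn -0.1
[-46.53022933  -0.14068498  50.99408477]
```

Request:
play_rows --increments "-0.006 0 0 0;-0.012 0 0 0;-0.018 0 0 0;-0.024 0 0 0;-0.025 0 0 0"

```text
time: 12.4
position: [537.4, -19.1, 51.0]
ee_rot: [-0.142, 0.99, 0.0, 0.0]
force: [-0.5, 0.0, 1.1]
grip_width: 11.3
finger_force: 79.1
```

Request:
play_rows --increments "0 0 0.001 0;0 0 0.002 0;0 0 0.003 0;0 0 0.003 0"

```text
time: 12.9
position: [537.4, -19.2, 49.1]
ee_rot: [-0.142, 0.99, 0.0, 0.001]
force: [-0.9, 0.2, 7.3]
grip_width: 11.1
finger_force: 80.2
```

```bash
python3 - <<'E'
from h import *
go(hw(-22,-.5,51),106.4);print(wh(arm.get_obs()['position']))
im,c=shot('wrist','wrist7');s,d=shot('side','side7');g,_=shot('scene','scene7')
cv2.imwrite('pics/c7.png',np.vstack([np.hstack([im[160:310,220:420].repeat(2,0).repeat(2,1),cv2.resize(s[165:240,260:360],(400,300),interpolation=2)]),np.hstack([cv2.resize(g[165:240,295:395],(400,300),interpolation=2),np.zeros((300,400,3),np.uint8)])])[:,:,::-1])
E
```

```text
t 12.9 pos [537.4 -19.2  49.1] yaw 106.3 tilt [ 0.002  0.    -1.   ] F [-0.9  0.2  7.3] w 11.117129203164309
shift m [ 0.0008 -0.0003 -0.0019] turn -0.1
[-21.20542489  -0.20972659  49.05458053]
```

View pics/c7.png

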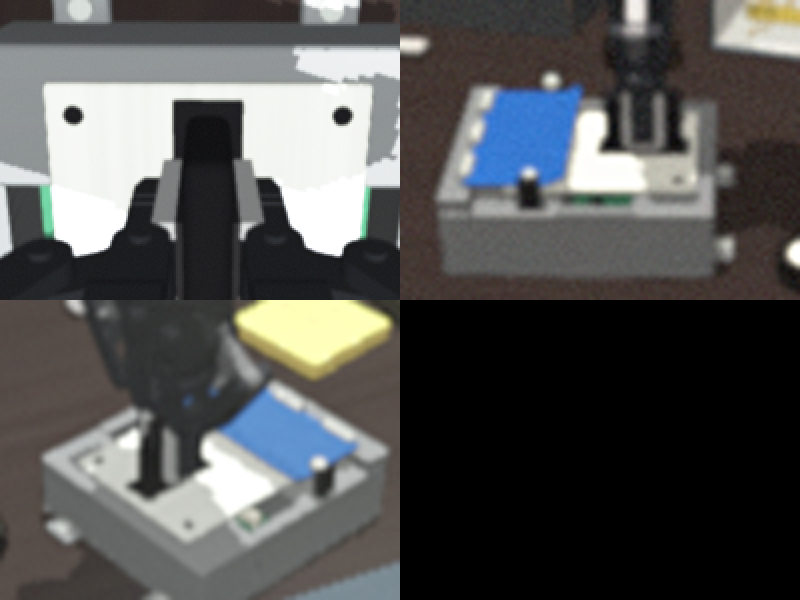

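The flap is still shut and the cover is tucked, straight and centred, with its front edge parallel to the deck. I press harder and then settle.

Request:
play_rows --increments "0 0 0.001 0;0 0 0.002 0;0 0 0.002 0;0 0 0.002 0;0 0 0.002 0"

```text
time: 13.68
position: [537.5, -19.2, 49.1]
ee_rot: [-0.142, 0.99, -0.0, 0.002]
force: [-5.2, -0.1, 21.2]
grip_width: 10.8
finger_force: 82.4
```

Request:
play_rows --increments "0 0 0 0;0 0 0 0;0 0 0 0;0 0 0 0"

```text
time: 14.18
position: [537.5, -19.2, 49.0]
ee_rot: [-0.142, 0.99, -0.0, 0.002]
force: [-5.7, -0.4, 22.0]
grip_width: 10.5
finger_force: 82.4
```

```bash
python3 -c "
from h import *
print(wh(arm.get_obs()['position']));print(arm.hand_in())"
```

```text
[-21.17174278  -0.22162005  49.02830696]
the job is handed in; nothing more can be done
None
```

The job is handed in at about 14 s with the flap shut, the cover's far edge about 26 mm past the front of the flap's flat part and centred within about 1 mm, and the cover held pressed on the seat at about 22 N; these are my own measurements, as the hand-in returned no verdict.

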